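# Clear the gear housing's inspection flap and hold it open at the mark

### The job

Somebody parked a roll of tape over the knob of the gear housing's inspection flap: lift the roll up off the knob while the flap stays shut, and leave it in the black crate. Then swing the flap up until the pointer on its edge stands level with the middle of the steel rider on the arc beside it, and finish with the gripper still holding the flap steady at that angle, since it falls shut if let go. Do not shift the rider.

Things in the scene. Friction and masses are not known exactly. Their poses are not given: they have to be found in the camera images.
- housing: Grey gear housing, fixed, 200 (x) x 180 (y) x 85 mm high, 20 mm foot flanges front and back. Origin: centre of its underside; x points away from the robot to the hinge side, y left, z up. The flap is its top. On its right, 104 mm from its middle, stands a fixed upright aluminium arc bar of 150 mm radius about the hinge line, top 235 mm above the bench.
- flap: Steel flap, plate 197 x 178 x 6 mm, 0.28 to 0.56 kg, level (shut) at the start, hinged along its far edge. Origin: middle of the hinge line, 88 mm above the bench, at mid-thickness (upper face 3 mm higher). y is the hinge axis, the plate extends to -x, z is its upper normal. A positive turn about y lifts the front edge (0 shut, stop 1.3 rad). It falls shut if let go.
- knob (a point): Centre of the black flap knob's head: upright, 20 mm in diameter, 19 mm tall, rounded top 13 mm above this point, on a 12 mm stem. 155 mm from the hinge line and 41 mm above the flap's upper face, on the flap's middle line; moves with the flap. Pinched with the fingers closing along the hinge axis, it can turn between the pads, so the tool need not tilt.
- pointer (a point): Tip of the small dark pointer on the right-hand edge of the flap, 150 mm from the hinge line; moves with the flap.
- mark (a point): Middle of the rider's inner face. The rider is a steel block 18 x 12 x 20 mm (20 along the arc) with a dark middle line and a black thumbscrew, clamped stiffly on the arc bar 0.4 to 1.0 rad above the shut flap. 150 mm from the hinge line, in the pointer's plane: pointer and mark coincide at the right angle.
- tape_roll: Black roll of tape, loose, 58 mm outside diameter, 18 mm high, hole about 28 mm, 0.05 kg. It lies flat on the shut flap round the knob at the start. Origin: centre of its underside, z up along its axis.
- crate: Black open stacking crate, fixed, 232 (x) x 182 (y) x 96 mm high; inside 200 x 150 mm, floor 3 mm above the bench. Origin: centre of its underside. (Not listed, keep clear: a tall bench press on the right, base y below -0.35, x over 0.4 m, big head above z 0.4; a black upright panel, y 0.08 to 0.17, x over 0.52, 0.18 m high.)
Mind the look-alikes: they are no part of the job. Several things have the shape of the tape_roll; the one meant has the colours described above.

How it is judged:
On the way, in this order (a step that is already met when the one before it is completed fails the run):
1. the roll of tape is lifted up off the knob while the flap stays shut (z of tape_roll in the frame of housing above 0.146 m and angle between flap's own z axis and vertical below 0.15 rad), for 0.05 s.
2. the roll lies in the crate, let go, with the flap still shut (x of tape_roll in the frame of crate between -0.1 and 0.1 m and y of tape_roll in the frame of crate between -0.075 and 0.075 m and z of tape_roll in the frame of crate below 0.06 m and linear speed of tape_roll below 0.03 m/s and contact force between tape_roll and crate above 0.1 N and contact force between tape_roll and the arm below 0.1 N and contact force between tape_roll and the fingers below 0.1 N and angle between flap's own z axis and vertical below 0.15 rad), for 0.2 s.
At the end, for the whole second after the job is handed in: The roll lies at rest in the crate, let go; the flap's pointer is within 10 mm of the rider's middle line (within the rider's 20 mm width); the flap stands still and is held by the gripper's fingers (more than 0.4 N) (x of tape_roll in the frame of crate between -0.1 and 0.1 m and y of tape_roll in the frame of crate between -0.075 and 0.075 m and z of tape_roll in the frame of crate below 0.06 m and linear speed of tape_roll below 0.03 m/s and contact force between tape_roll and crate above 0.1 N and contact force between tape_roll and the arm below 0.1 N and contact force between tape_roll and the fingers below 0.1 N and distance between pointer and mark below 0.01 m and angular speed of flap below 0.1 rad/s and contact force between the fingers and flap above 0.4 N); the arm keeps its last pose, push and grip.
It fails at once if the rider is shifted on its arc by more than 6 mm (distance of mark from where it was at the start of the episode above 0.006 m).
It fails at once if the flap is raised before the roll is off its knob (angle between flap's own z axis and vertical above 0.15 rad and distance between tape_roll and knob below 0.06 m).
It also fails if it takes over 67 s, if anything falls off the work surface, if the arm or the gripper's body presses on something with over 40 N, if the wrist force passes 120 N, or if a joint passes its speed limit or range.

### The arm

A 6-joint arm with a two-finger parallel gripper is mounted at the origin on a cart in front of the work surface, level with it; the furniture and walls round the work are solid. World frame = base frame: x ahead of the robot, y to its left, z up, the work surface at z = 0. Lengths are in m, angles in rad, forces in N, time in s.
With the tool pointing down it reaches from about 0.35 to 0.775 m from the base axis. Payload 5.5 kg.
Tool frame: the origin (TCP) lies where the fingers leave the gripper's body, on its centre line; the fingertips stand env.tip_reach ahead of it and the grasp point (between the pads) lies 54 mm ahead of it (env.tip_reach is the distance from the TCP to the fingertips, in m); z points along the fingers, y is the line along which they close (so a half turn about z gives the same grasp; the last joint's range is limited). The gripper opens to 85 mm and grips with 20 to 120 N. Pads are 22 mm wide; open, the fingers measure 114 mm over their backs; the gripper's body (76 mm by 85 mm) begins 54 mm behind the grasp point. The pads swing forward as they close: fully open they stand 13 mm farther back than shut.
Start: joints at [-1.303, 0.313, 0.046, 1.304, 0, 1.431], TCP at [0.228, -0.528, 0.304] pointing down, gripper open.
Joint ranges: [-2.76, 2.76], [-0.86, 1.69], [-1.03, 1.26], [-2.2, 2.34], [-1.47, 1.5], [-3.14, 3.14]. Speed limits (rad/s): [2.57, 2.57, 3.14, 3.14, 3.14, 3.14].

### API

Orientations are given as a unit quaternion [w, x, y, z].
In Python, from workcell import status, optics, hand_in, env gives the robot as it stands.
- The arm moves only by the shell command python3 -m handwheel 'ROWS' [FORCE]. ROWS is a JSON object whose one key "deltas" holds a list of rows, each a list of 5 numbers: the opening, from -1 (shut) to 1 (fully open), then the shift along the tool's x, y, z in units of 40 mm (1.0 is 40 mm), then the turn about the tool's z in units of 10 degrees (1.0 is 10 degrees). In form: {"deltas": [[jaw, x, y, z, roll], ...]}. A call has 1 to 20 rows; each row shifts and turns the commanded pose from where the row before left it, along the tool's axes as they then stand; what a row does not reach is not made up. A row lasts 1/8 s, in which the tool goes at most 62.5 mm and 10.7 degrees, less where a joint would pass 70% of its speed; a pose out of reach is approached as far as the arm can. A call is refused whole if a number of a shift passes 1 or a number of a turn 1, either way. A call with a gripper value outside its range is refused whole. The fingers move at their own pace and stop on an object; FORCE is the grip in N (left out, the last holds). Time passes only in rows, so rows that do not move let the fingers close. It gives the time, the measured TCP pose, the force, the opening and the grip force at its end, in the units of the state.
- status.get_state(): the state, without advancing time (a new reading comes with each control period).
- optics.read_camera(name): name is "side" or "top" or "wrist"; returns a dict with "frame" (480x640x3 uint8, red, green, blue), "depth" (480x640 float32, m along the optical axis (not along the pixel's ray), 0 where there is no reading), "vfov" (degrees; the focal length in pixels is half the picture's height over the tangent of half this angle, whatever the lens; pixels are square), "cx", "cy" (the principal point, pixels), "k1" (the pictures are not rectified: a ray, as slopes to the right and down, at radius r is drawn at 1 + k1 r^2 times it, then the intrinsics apply), "origin" and "attitude" of the camera in the world. Camera axes: x right, y down, z forward; pixel columns grow to the right and rows downward; lengths in m; the calibration is good to about 2 mm. A picture is of the moment at which its call begins.
- hand_in(): hands the job in; it is judged then, once.
The state is a dict: "clock": time; "joint_pos": joint angles; "qvel": joint speeds; "tau": joint torques, N m; "tcp_pos": TCP position; "orientation": TCP orientation; "wrist_force": force on the tool from outside, world axes, zero at the start; "ft_torque": the same for the moment, N m; "finger_gap": finger opening in m; "grip_force": force on a finger pad.
Only numpy, scipy, OpenCV 4.12 (cv2) and the standard library are available. Lean on these libraries where they do the work, as an engineer would, in place of code of your own. Each camera call takes 0.05 s, during which the arm holds its last target. There are 200 camera calls.

## Working session

There is one attempt and no reset: what is moved stays moved. The work goes in short steps, Python scripts to look and compute and a shell command to move; the robot and the scene stay as the last step left them, time stands still between calls to the robot, and variables do not carry over. Pictures are saved under pics/ and viewed, at most 10 in all, crops included, and the job is handed in when it is done.

```bash
mkdir -p pics
cat > h.py <<'E'
import numpy as np,cv2
from scipy.spatial.transform import Rotation as R
from workcell import status,optics,env
def grab(n):
    c=optics.read_camera(n); np.save(f'{n}.npy',c,allow_pickle=True); return c
def load(n): return np.load(f'{n}.npy',allow_pickle=True).item()
def rot(c):
    a=np.array(c['attitude']); return a if a.shape==(3,3) else R.from_quat(a[[1,2,3,0]]).as_matrix()
def K(c):
    f=240/np.tan(np.radians(c['vfov'])/2); return f
def ray(c,u,v):
    f=K(c); x,y=(u-c['cx'])/f,(v-c['cy'])/f; X,Y=x,y
    for _ in range(20):
        s=1+c['k1']*(X*X+Y*Y); X,Y=x/s,y/s
    return np.array([X,Y,1.])
def pt(c,u,v,d=None):
    if d is None:
        w=c['depth'][int(v)-1:int(v)+2,int(u)-1:int(u)+2]; d=np.median(w)
    return np.array(c['origin'])+rot(c)@(ray(c,u,v)*d)
def onz(c,u,v,z):
    r=rot(c)@ray(c,u,v); o=np.array(c['origin']); return o+r*(z-o[2])/r[2]
def proj(c,p):
    q=rot(c).T@(np.array(p)-c['origin']); x,y=q[:2]/q[2]; s=1+c['k1']*(x*x+y*y)
    return np.array([x*s*K(c)+c['cx'],y*s*K(c)+c['cy']])
def save(n,img,): cv2.imwrite(f'pics/{n}.png',img[...,::-1])
E
python3 - <<'E'
from h import *
for n in('top','side'):
    c=grab(n); save(n+'0',c['frame']); print(n,c['origin'],c['attitude'],c['vfov'],c['cx'],c['cy'],c['k1'])
print(status.get_state(),env.tip_reach)
E
```

```text
top [0.46139716 0.02667483 0.95732392] [-0.04538856  0.71241717 -0.69902701  0.04198679] 56.22671831878278 319.1202390301092 238.6042283927588 0.006489009470149215
side [0.35555197 0.69449101 0.90258071] [ 0.05724316 -0.16729004  0.92002603 -0.34969897] 50.33358144084141 317.9946712088487 239.81941859682127 0.05115258547669079
{'clock': 0.1, 'joint_pos': array([-1.30260556e+00,  3.13933333e-01,  4.51462269e-02,  1.30359050e+00,
        6.99057543e-06,  1.43120133e+00]), 'qvel': array([ 0.00059153, -0.0026123 ,  0.00280881, -0.00024982,  0.00202748,
        0.0006596 ]), 'tau': array([ 1.59152281e-03, -4.81723166e+01,  2.99244422e+01,  1.26967960e-02,
       -1.88832259e-04,  8.94161843e-06]), 'tcp_pos': array([ 0.22794428, -0.5275502 ,  0.3031153 ]), 'orientation': array([-7.89230310e-04,  9.79285452e-01,  2.02483031e-01, -4.73133635e-05]), 'wrist_force': array([-0.6660883 ,  0.00326315, -0.24391299]), 'ft_torque': array([ 0.02943681, -0.0194504 , -0.00881209]), 'grip_force': 0.0, 'finger_gap': 0.08543614823948434} 0.0726
```

View pics/top0.png

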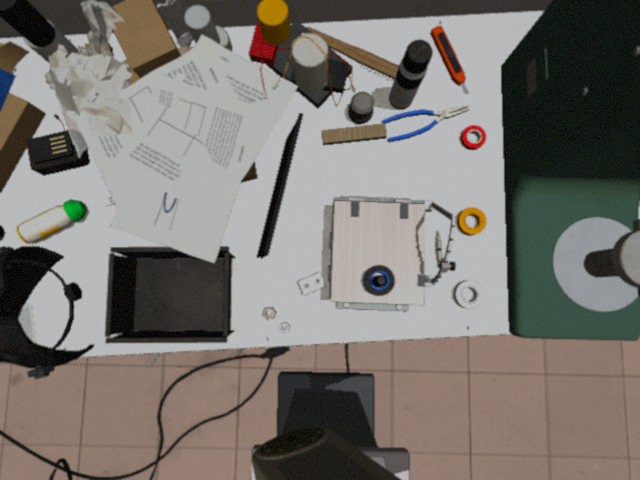

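View pics/side0.png

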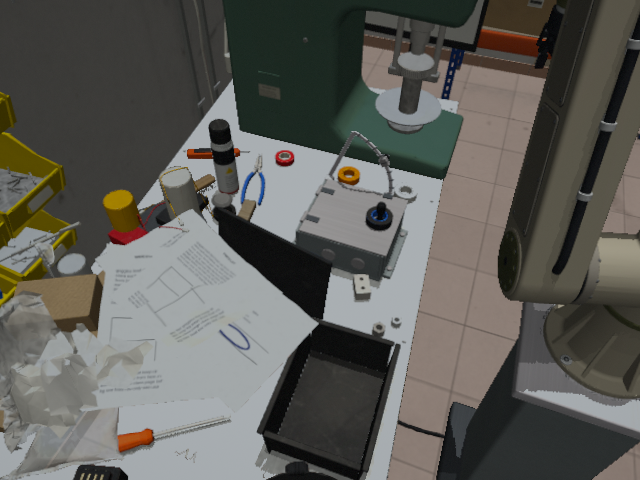

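Top view: ring-shaped candidates are black (379,280), orange (472,221), white (467,293) and red (473,137). The black one, lying round the knob on the flap, fits the description. The crate is at about (170,295) and the arc and rider at about (440,245). I'll confirm in one enlarged crop.

Run:
```python
from h import *
t=load('top'); s=load('side')
a=cv2.resize(t['frame'][180:320,315:495],None,fx=4,fy=4,interpolation=cv2.INTER_CUBIC)
b=cv2.resize(s['frame'][120:280,290:420],(455,560),interpolation=cv2.INTER_CUBIC)
save('crop1',cv2.resize(np.hstack([a,b]),(800,382),interpolation=cv2.INTER_AREA))
for n,c,P in(('top',t,[(379,280),(379,268),(335,202),(418,204),(422,302),(331,297),(345,250),(445,266),(437,240),(112,252),(228,248),(228,338),(108,338),(170,295)]),('side',s,[(380,208),(380,222),(385,160),(330,375),(335,210)])):
    for u,v in P: print(n,u,v,pt(c,u,v).round(4))
```

```text
top 379 280 [ 0.4892 -0.0776  0.1457]
top 379 268 [ 0.513  -0.0821  0.1101]
top 335 202 [0.6421 0.0021 0.0905]
top 418 204 [ 0.6411 -0.1607  0.0903]
top 422 302 [ 0.4509 -0.1665  0.0917]
top 331 297 [0.457  0.007  0.0921]
top 345 250 [ 0.5477 -0.0186  0.0912]
top 445 266 [ 0.5142 -0.1865  0.1819]
top 437 240 [ 0.5809 -0.218   0.0089]
top 112 252 [0.5349 0.4301 0.0961]
top 228 248 [0.5468 0.2071 0.0963]
top 228 338 [0.3675 0.2186 0.0012]
top 108 338 [0.3726 0.4255 0.0952]
top 170 295 [0.4543 0.3442 0.0038]
side 380 208 [ 0.491  -0.0729  0.1393]
side 380 222 [ 0.4849 -0.0629  0.1085]
side 385 160 [ 0.5148 -0.1829  0.1771]
side 330 375 [0.482  0.2578 0.0025]
side 335 210 [ 0.5921 -0.0797  0.0905]
```

View pics/crop1.png

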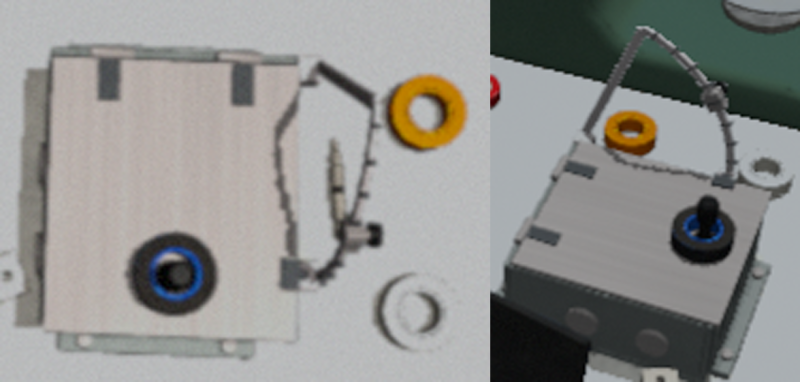

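The crop confirms it: the black roll with the blue core surrounds the knob. The rider with its thumbscrew is on the arc, at crop (352,234) in the top half and (713,95) in the side half. Next I fit the flap and crate.

```bash
cat >> h.py <<'E'
def cloud(c):
    v,u=np.mgrid[0:480,0:640]; f=K(c); x,y=(u-c['cx'])/f,(v-c['cy'])/f; X,Y=x,y
    for _ in range(10):
        s=1+c['k1']*(X*X+Y*Y); X,Y=x/s,y/s
    P=np.stack([X,Y,np.ones_like(X)],-1)*c['depth'][...,None]
    P=P@rot(c).T+np.array(c['origin']); P[c['depth']==0]=9; return P
E
python3 - <<'E'
from h import *
c=load('top'); P=cloud(c)
def rect(m):
    m=cv2.morphologyEx(m.astype(np.uint8),cv2.MORPH_OPEN,np.ones((5,5)))
    q=P[m>0][:,:2].astype(np.float32); r=cv2.minAreaRect(q); print(len(q),r,P[m>0][:,2].mean()); return q
X,Y,Z=P[...,0],P[...,1],P[...,2]
rect((abs(Z-.091)<.006)&(X>.40)&(X<.7)&(Y>-.2)&(Y<.05))
m=((abs(Z-.096)<.006)&(X>.3)&(X<.6)&(Y>.17)&(Y<.47)); q=P[m]; print('crate rim',cv2.minAreaRect(q[:,:2].astype(np.float32)),np.percentile(q,[1,99],axis=0))
m=(abs(Z-.003)<.004)&(X>.3)&(X<.6)&(Y>.22)&(Y<.42); rect(m)
m=(Z>.125)&(Z<.16)&(X>.44)&(X<.53)&(Y>-.12)&(Y<-.04); print('knob',P[m].mean(0),m.sum())
m=(Z>.103)&(Z<.115)&(X>.43)&(X<.55)&(Y>-.13)&(Y<-.03); print('roll',P[m].mean(0),cv2.minEnclosingCircle(P[m][:,:2].astype(np.float32)))
for n in('top','side'):
    Q=cloud(load(n)); m=(Q[...,2]>.12)&(Q[...,2]<.25)&(Q[...,0]>.4)&(Q[...,0]<.7)&(Q[...,1]>-.25)&(Q[...,1]<-.14)
    print(n,m.sum()); q=Q[m]; print(q[np.argsort(q[:,0])][::max(1,len(q)//30)].round(3).tolist())
E
```

```text
8659 ((0.5498430728912354, -0.0905567854642868), (0.1929267942905426, 0.20510993897914886), 88.82622528076172) 0.09162957078938459
crate rim ((0.4569460153579712, 0.3183210790157318), (0.18194182217121124, 0.23463433980941772), 1.6062402725219727) [[0.36613977 0.20118153 0.09063023]
 [0.54654754 0.43450154 0.10041964]]
5926 ((0.460988849401474, 0.31957653164863586), (0.2537050247192383, 0.19973182678222656), 0.6420231461524963) 0.0034931152998520817
knob [ 0.48907075 -0.08071832  0.14314449] 104
roll [ 0.49075506 -0.08297359  0.10939221] ((0.4910632073879242, -0.0831514447927475), 0.029165737330913544)
top 497
[[0.49, -0.185, 0.125], [0.497, -0.186, 0.137], [0.502, -0.187, 0.152], [0.505, -0.184, 0.152], [0.508, -0.189, 0.173], [0.51, -0.2, 0.177], [0.511, -0.199, 0.179], [0.513, -0.198, 0.177], [0.514, -0.181, 0.176], [0.516, -0.192, 0.18], [0.518, -0.182, 0.179], [0.52, -0.187, 0.18], [0.521, -0.183, 0.178], [0.523, -0.181, 0.176], [0.527, -0.187, 0.193], [0.533, -0.187, 0.199], [0.54, -0.187, 0.205], [0.546, -0.185, 0.209], [0.553, -0.185, 0.208], [0.56, -0.188, 0.222], [0.566, -0
[... 320 characters left out ...]
4, 0.132], [0.502, -0.183, 0.149], [0.506, -0.185, 0.158], [0.509, -0.184, 0.161], [0.511, -0.196, 0.174], [0.513, -0.203, 0.177], [0.515, -0.184, 0.179], [0.518, -0.183, 0.168], [0.521, -0.18, 0.174], [0.523, -0.207, 0.173], [0.527, -0.183, 0.182], [0.532, -0.185, 0.187], [0.538, -0.184, 0.2], [0.545, -0.184, 0.198], [0.551, -0.187, 0.21], [0.558, -0.186, 0.215], [0.566, -0.187, 0.222], [0.575, -0.188, 0.217], [0.583, -0.183, 0.231], [0.591, -0.186, 0.227], [0.595, -0.186, 0.223], [0.599, -0.186, 0.206], [0.603, -0.188, 0.187], [0.606, -0.188, 0.198], [0.609, -0.187, 0.183], [0.613, -0.189, 0.157], [0.617, -0.187, 0.152], [0.621, -0.186, 0.14], [0.625, -0.19, 0.136], [0.629, -0.188, 0.133]]
```

Measured values:
- Roll at (0.491, -0.083), top at 0.109.
- Knob at (0.489, -0.081), top about 0.145, which matches the given sizes.
- Hinge x about 0.644, yaw about 0.
- Crate centre (0.457, 0.318), long side along world y.

Turning the tool square, then moving above the roll.

```bash
python3 -m handwheel '{"deltas": [[1,0,0,0,0.78],[1,0,0,0,0.78],[1,0,0,0,0.78],[1,0.47,-0.8,0,0],[1,0.47,-0.8,0,0],[1,0.47,-0.8,0,0],[1,0.47,-0.8,0,0],[1,0.47,-0.8,0,0],[1,0.47,-0.8,0,0],[1,0.47,-0.8,0,0],[1,0.47,-0.8,0,0],[1,0.47,-0.8,0,0],[1,0.47,-0.8,0,0],[1,0.47,-0.8,0,0],[1,0.47,-0.8,0,0],[1,0.47,-0.8,0,0],[1,0,0,0,0]]}' 40
```

```text
clock: 2.22
tcp_pos: [0.4732, -0.1102, 0.3034]
orientation: [-0.0, 1.0, 0.002, -0.0]
wrist_force: [-0.0, -0.6, -0.3]
finger_gap: 0.0853
grip_force: 0.0
```

```bash
python3 -m handwheel '{"deltas": [[1,0.43,-0.7,0.5,0],[1,0,0,0.5,0],[1,0,0,0,0]]}'
python3 - <<'E'
from h import *
c=grab('wrist'); s=status.get_state(); print(s['tcp_pos'],c['origin'],c['vfov'])
P=cloud(c); X,Y,Z=np.moveaxis(P,-1,0)
for n,a in(('roll',(Z>.103)&(Z<.114)),('knob',(Z>.13)&(Z<.15))):
    m=a&(abs(X-.49)<.05)&(abs(Y+.082)<.05); q=P[m]; print(n,m.sum(), q.mean(0) if len(q) else '', cv2.minEnclosingCircle(q[:,:2].astype(np.float32)) if len(q) else '')
m=(Z>.12)&(Z<.24)&(X>.45)&(abs(Y+.19)<.04); print('arc',m.sum())
save('wrist1',c['frame'])
E
```

```text
clock: 2.6
tcp_pos: [0.4886, -0.0841, 0.2623]
orientation: [-0.0, 1.0, -0.0, -0.002]
wrist_force: [0.0, -1.1, -0.1]
finger_gap: 0.0852
grip_force: 0.0
[ 0.48914134 -0.08444202  0.26339349] [ 0.56844587 -0.08512767  0.33182605] 58.44721576712158
roll 5654 [ 0.49707228 -0.08504953  0.10858865] ((0.4927438497543335, -0.08466431498527527), 0.029422879219055176)
knob 1462 [ 0.49385028 -0.08352816  0.14219626] ((0.491576224565506, -0.0834648385643959), 0.0100374985486269)
arc 5582
```

View pics/wrist1.png

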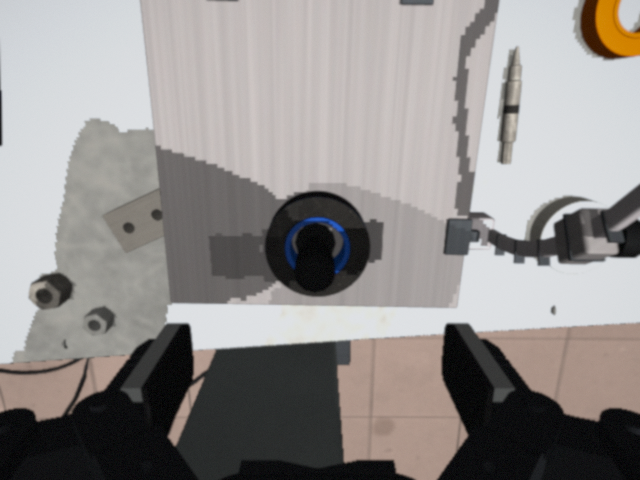

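Wrist view: roll centre about (317,243) with the knob inside it, pointer about (460,237), rider about (585,240), fingertips at (180,330) and (455,330). Measuring the real fingertip height before I descend.

```bash
python3 - <<'E'
from h import *
c=load('wrist'); P=cloud(c)
for u in(165,180,460,475):
  for v in(328,340,355): print(u,v,P[v,u].round(4))
m=(P[...,2]<.25)&(P[...,2]>.15)&(abs(P[...,0]-.489)<.03); print(P[m][:,2].min())
E
python3 -m handwheel '{"deltas": [[1,0.07,0,0.8,0],[1,0,0,0.8,0],[1,0,0,0.6,0],[1,0,0,0,0]]}'
```

```text
165 328 [ 0.5008 -0.0367  0.2103]
165 340 [ 0.501  -0.0393  0.218 ]
165 355 [ 0.5    -0.0414  0.2245]
180 328 [ 0.501  -0.0416  0.2108]
180 340 [ 0.4986 -0.0423  0.214 ]
180 355 [ 0.4942 -0.0423  0.2153]
460 328 [ 0.5014 -0.1297  0.2115]
460 340 [ 0.5009 -0.1278  0.2178]
460 355 [ 0.4968 -0.1276  0.2194]
475 328 [ 0.3831 -0.2213 -0.001 ]
475 340 [ 0.4999 -0.1329  0.2161]
475 355 [ 0.5007 -0.1296  0.2255]
0.15009783378257122
clock: 3.15
tcp_pos: [0.4917, -0.0845, 0.1752]
orientation: [-0.0, 1.0, -0.001, -0.001]
wrist_force: [-0.8, -0.5, 1.4]
finger_gap: 0.0853
grip_force: 0.0
```

```bash
python3 -m handwheel '{"deltas": [[1,0,0,0.36,0],[1,0,0,0,0],[-1,0,0,0,0],[-1,0,0,0,0],[-1,0,0,0,0],[-1,0,0,0,0],[-1,0,0,0,0]]}' 40
```

```text
clock: 4.03
tcp_pos: [0.4931, -0.0841, 0.1625]
orientation: [0.0, 1.0, -0.0, 0.001]
wrist_force: [-1.5, 0.0, 6.1]
finger_gap: 0.0563
grip_force: 42.2
```

```bash
python3 -m handwheel '{"deltas": [[-1,0,0,-0.25,0],[-1,0,0,-0.5,0],[-1,0,0,-0.6,0],[-1,0,0,-0.6,0],[-1,0,0,-0.6,0],[-1,0,0,-0.6,0],[-1,0,0,0,0],[-1,0,0,0,0]]}'
python3 - <<'E'
from h import *
c=grab('wrist'); save('wrist2',c['frame'])
E
```

```text
clock: 5.03
tcp_pos: [0.4925, -0.0839, 0.2869]
orientation: [-0.0, 1.0, -0.0, -0.0]
wrist_force: [-0.2, -0.4, -0.5]
finger_gap: 0.0562
grip_force: 42.7
```

View pics/wrist2.png

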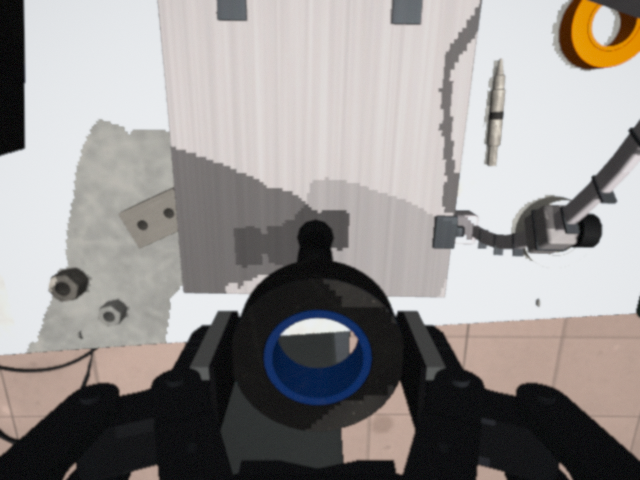

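The roll (centre about (318,355)) is firmly held well clear of the knob (315,235), and the flap is still shut. Carrying it to the crate.

```bash
python3 -m handwheel '{"deltas": [[-1,-0.08,-0.4,0,0],[-1,-0.08,-0.8,0,0],[-1,-0.08,-0.85,0,0],[-1,-0.08,-0.85,0,0],[-1,-0.08,-0.85,0,0],[-1,-0.08,-0.85,0,0],[-1,-0.08,-0.85,0,0],[-1,-0.08,-0.85,0,0],[-1,-0.08,-0.85,0,0],[-1,-0.08,-0.85,0,0],[-1,-0.08,-0.8,0,0],[-1,-0.08,-0.7,0,0],[-1,0,-0.4,0,0],[-1,0,0,0,0],[-1,0,0,0,0]]}'
```

```text
clock: 6.95
tcp_pos: [0.4505, 0.1784, 0.2971]
orientation: [-0.049, 0.995, 0.082, -0.005]
wrist_force: [-0.1, 0.3, -0.9]
finger_gap: 0.0563
grip_force: 42.7
```

Run:
```python
from h import *
s=status.get_state(); print(s['joint_pos'].round(3),s['qvel'].round(3),s['tcp_pos'],s['orientation'],s['tau'].round(1)); q=s['orientation']; print(R.from_quat(q[[1,2,3,0]]).as_matrix().round(3))
```

```text
[ 0.164  0.134 -0.203  1.235  0.098  3.141] [-0.003 -0.001 -0.002  0.     0.001  0.001] [0.45054612 0.17841314 0.29709524] [-0.0489076   0.99538805  0.08240034 -0.00456645] [  0.2 -37.7  29.8   0.    0.4   0. ]
[[ 0.986  0.164 -0.017]
 [ 0.164 -0.982  0.097]
 [-0.001 -0.098 -0.995]]
```

Joint 6 sits at its limit of 3.14, so the tool has to be turned the other way. Turning negative about tool z.

```bash
python3 -m handwheel '{"deltas": [[-1,0,0,0,-1],[-1,0,0,0,-1],[-1,0,0,0,-1],[-1,0,0,0,0]]}';python3 - <<'E'
from h import *
s=status.get_state(); print(s['joint_pos'].round(3)); q=s['orientation']; print(R.from_quat(q[[1,2,3,0]]).as_matrix().round(3))
E
```

```text
clock: 7.45
tcp_pos: [0.4505, 0.1782, 0.2971]
orientation: [-0.048, 0.941, 0.336, 0.008]
wrist_force: [-0.5, 0.2, -0.6]
finger_gap: 0.056
grip_force: 42.7
[ 0.164  0.134 -0.203  1.235  0.098  2.619]
[[ 0.774  0.633 -0.017]
 [ 0.632 -0.769  0.097]
 [ 0.048 -0.086 -0.995]]
```

The tool now leans 5.6° (tip towards +y), and turns about z can't undo that. It's tolerable if I account for it. I'll turn further to free joint 6 and work with the real tool axes.

```bash
cat >> h.py <<'E'
def go(p,off=0.0):
    "tool-axis units to bring the point off ahead of the TCP to p"
    s=status.get_state(); q=np.array(s['orientation']); M=R.from_quat(q[[1,2,3,0]]).as_matrix()
    cur=np.array(s['tcp_pos'])+off*M[:,2]; d=M.T@(np.array(p)-cur)/.04
    print('at',cur.round(4),'units',d.round(2),'j',s['joint_pos'].round(3)); return M
E
python3 -m handwheel '{"deltas": [[-1,0,0,0,-1],[-1,0,0,0,-1],[-1,0,0,0,-1],[-1,0,0,0,-1],[-1,0,0,0,-1],[-1,0,0,0,0]]}';python3 - <<'E'
from h import *
print(go([.457,.318,.23],.062).round(3)); go([.457,.318,.055],.062)
E
```

```text
clock: 8.2
tcp_pos: [0.4505, 0.1784, 0.2971]
orientation: [-0.041, 0.711, 0.701, 0.028]
wrist_force: [0.9, -0.9, -0.6]
finger_gap: 0.0561
grip_force: 42.7
at [0.4494 0.1844 0.2354] units [3.31 0.15 0.45] j [ 0.164  0.134 -0.203  1.235  0.098  1.749]
[[ 0.015  1.    -0.017]
 [ 0.995 -0.013  0.097]
 [ 0.097 -0.019 -0.995]]
at [0.4494 0.1844 0.2354] units [2.89 0.23 4.81] j [ 0.164  0.134 -0.203  1.235  0.098  1.749]
```

```bash
python3 -m handwheel '{"deltas": [[-1,0.5,0.05,0,0],[-1,0.8,0.05,0,0],[-1,0.8,0.05,0,0],[-1,0.8,0,0,0],[-1,0.5,0,0,0],[-1,0,0,0,0]]}';python3 - <<'E'
from h import *
go([.457,.318,.033],.062)
E
```

```text
clock: 8.95
tcp_pos: [0.4577, 0.3148, 0.3101]
orientation: [-0.04, 0.71, 0.703, 0.028]
wrist_force: [-0.2, -0.5, -0.5]
finger_gap: 0.0565
grip_force: 42.7
at [0.4566 0.3207 0.2484] units [-0.59  0.11  5.35] j [ 0.418  0.25  -0.027  1.27   0.095  2.   ]
```

```bash
python3 -m handwheel '{"deltas": [[-1,-0.1,0.02,0.7,0],[-1,-0.1,0.02,0.8,0],[-1,-0.1,0.02,0.8,0],[-1,-0.1,0.02,0.8,0],[-1,-0.1,0.02,0.8,0],[-1,-0.1,0.01,0.8,0],[-1,0,0,0.5,0],[-1,0,0,0.1,0],[-1,0,0,0,0]]}';python3 - <<'E'
from h import *
go([.457,.318,.033],.062)
E
```

```text
clock: 10.07
tcp_pos: [0.4586, 0.31, 0.0972]
orientation: [-0.04, 0.71, 0.703, 0.028]
wrist_force: [0.3, 0.3, 0.3]
finger_gap: 0.0561
grip_force: 42.6
at [0.4576 0.316  0.0355] units [ 0.04 -0.01  0.07] j [ 0.41   0.403 -0.369  0.775  0.096  1.992]
```

Roll is low inside the crate. Releasing it and retreating upward.

```bash
python3 -m handwheel '{"deltas": [[1,0,0,0,0],[1,0,0,0,0],[1,0,0,0,0],[1,0,0,0,0],[1,0,0,-0.5,0],[1,0,0,-0.8,0],[1,0,0,-0.8,0],[1,0,0,-0.8,0],[1,0,0,-0.8,0],[1,0,0,-0.8,0],[1,0,0,-0.6,0],[1,0,0,0,0]]}';python3 - <<'E'
from h import *
c=grab('wrist'); t=grab('top'); w=cv2.resize(c['frame'],(400,300)); save('drop',np.hstack([w,cv2.resize(t['frame'],(400,300))]))
go([.457,.318,.3])
E
```

```text
clock: 11.58
tcp_pos: [0.4627, 0.291, 0.3018]
orientation: [-0.04, 0.709, 0.703, 0.03]
wrist_force: [1.4, 0.6, -0.4]
finger_gap: 0.0855
grip_force: 0.0
at [0.4616 0.2907 0.2992] units [ 0.68 -0.12  0.05] j [ 0.374  0.237 -0.07   1.244  0.097  1.955]
```

View pics/drop.png

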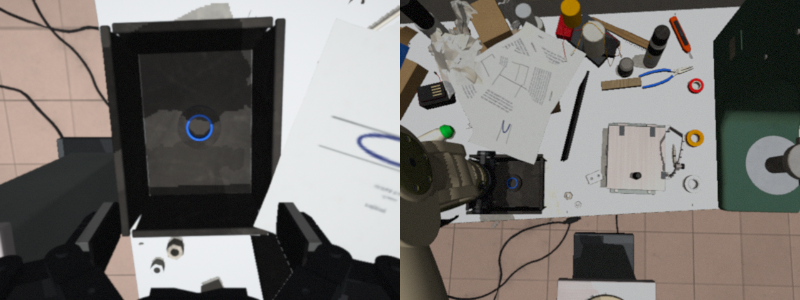

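The roll lies in the middle of the crate (wrist half (200,128), top half (512,183)), and the flap is still shut with the bare knob at (636,175). Going back above the knob.

Run:
```python
from h import *
go([.491,-.083,.24],.06)
```

```text
at [0.4606 0.2965 0.2395] units [-9.43  0.84 -0.94] j [ 0.374  0.237 -0.07   1.244  0.097  1.955]
```

```bash
python3 -m handwheel '{"deltas": [[1,-0.5,0.07,-0.1,0],[1,-0.85,0.07,-0.1,0],[1,-0.85,0.07,-0.1,0],[1,-0.85,0.07,-0.1,0],[1,-0.85,0.07,-0.1,0],[1,-0.85,0.07,-0.1,0],[1,-0.85,0.07,-0.1,0],[1,-0.85,0.07,-0.1,0],[1,-0.85,0.07,-0.1,0],[1,-0.85,0.07,-0.1,0],[1,-0.85,0.07,-0.1,0],[1,-0.4,0.07,0,0],[1,0,0,0,1],[1,0,0,0,1],[1,0,0,0,1],[1,0,0,0,1],[1,0,0,0,1],[1,0,0,0,1],[1,0,0,0,1],[1,0,0,0,1]]}'
python3 - <<'E'
from h import *
print(go([.491,-.083,.24],.06).round(3))
E
```

```text
clock: 14.18
tcp_pos: [0.4921, -0.0872, 0.3056]
orientation: [-0.05, 0.996, 0.08, -0.006]
wrist_force: [0.8, -0.2, 0.5]
finger_gap: 0.0854
grip_force: 0.0
at [ 0.491  -0.0813  0.2459] units [-0.01  0.06  0.14] j [-0.375  0.198 -0.105  1.321  0.084  2.604]
[[ 0.987  0.159 -0.019]
 [ 0.16  -0.982  0.098]
 [-0.003 -0.1   -0.995]]
```

```bash
python3 -m handwheel '{"deltas": [[1,0,0,0.1,0.93],[1,0,0,0,0]]}'
python3 - <<'E'
from h import *
c=grab('wrist'); P=cloud(c); X,Y,Z=np.moveaxis(P,-1,0)
m=(Z>.13)&(Z<.15)&(abs(X-.49)<.05)&(abs(Y+.082)<.05); print('knob',cv2.minEnclosingCircle(P[m][:,:2].astype(np.float32)),P[m][:,2].max())
m=(abs(Z-.091)<.005)&(X>.4)&(X<.7)&(Y>-.2)&(Y<.04); m=cv2.morphologyEx(m.astype(np.uint8),cv2.MORPH_OPEN,np.ones((7,7)))>0
q=P[m];
for x in(.48,.52,.56): 
    r=q[abs(q[:,0]-x)<.004]; print(x,np.percentile(r[:,1],[1,99]).round(4))
print('front',np.percentile(q[:,0],[.5]),q[:,0].max())
print(go([.491,-.083,.24],.06).round(3))
ks=proj(c,[.516,-.19,.18]).astype(int); print(ks)
u,v=ks; v0,u0=max(0,min(v-60,330)),max(0,min(u-110,450)); print(u0,v0)
save('rider',cv2.resize(c['frame'][v0:v0+150,u0:u0+190],(760,600),interpolation=cv2.INTER_CUBIC))
E
```

```text
clock: 14.42
tcp_pos: [0.492, -0.0868, 0.3016]
orientation: [-0.049, 0.999, 0.003, -0.009]
wrist_force: [-1.0, 0.5, -0.8]
finger_gap: 0.0854
grip_force: 0.0
knob ((0.4916689097881317, -0.08359934389591217), 0.01001341175287962) 0.14668219765217572
0.48 [-0.1699  0.0034]
0.52 [-0.1709  0.003 ]
0.56 [-0.1716  0.002 ]
front [0.45105254] 0.6254192556178015
at [ 0.491  -0.0812  0.2422] units [0.   0.05 0.05] j [-0.375  0.199 -0.113  1.312  0.084  2.758]
[[ 1.     0.006 -0.019]
 [ 0.008 -0.995  0.098]
 [-0.018 -0.098 -0.995]]
[579 234]
450 174
```

View pics/rider.png

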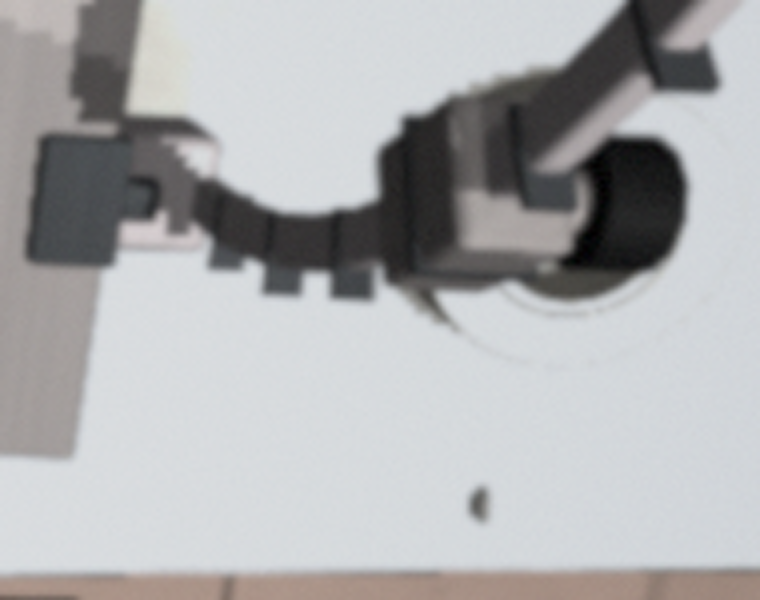

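Rider crop: inner face at crop x 380–450, y 115–280, which is about full-image (554,223); thumbscrew on its right. The pointer is the small dark stub at crop (145,197). Next I get the rider's angle from the point clouds in the hinge frame.

```bash
cat > ang.py <<'E'
from h import *
psi=-.018; H=np.array([.646,-.086,.088])
def hf(P):
    d=P-H; c,s=np.cos(psi),np.sin(psi); return np.stack([c*d[...,0]+s*d[...,1],-s*d[...,0]+c*d[...,1],d[...,2]],-1)
E
python3 - <<'E'
from ang import *
for n in('wrist','top','side'):
    c=load(n) ; P=hf(cloud(c)); r=np.hypot(P[...,0],P[...,2]); a=np.arctan2(P[...,2],-P[...,0])
    m=(r>.125)&(r<.18)&(a>.15)&(a<1.2)&(P[...,1]>-.15)&(P[...,1]<-.08)
    q=np.c_[a[m],r[m]*1e3,P[m][:,1]*1e3]; print(n,len(q))
    for lo in np.arange(.3,1.1,.04):
        k=q[(q[:,0]>=lo)&(q[:,0]<lo+.04)]
        if len(k): print(round(lo,2),len(k),'r',np.percentile(k[:,1],[2,50,98]).round(0),'y',np.percentile(k[:,2],[2,50,98]).round(0))
E
```

```text
wrist 5383
0.3 63 r [146. 150. 154.] y [-103. -102. -102.]
0.34 56 r [146. 150. 154.] y [-103. -102. -101.]
0.38 166 r [146. 154. 158.] y [-106. -102. -101.]
0.42 89 r [146. 151. 154.] y [-104. -102. -101.]
0.46 19 r [148. 152. 154.] y [-103. -102. -101.]
0.5 193 r [143. 152. 159.] y [-109. -100.  -99.]
0.54 354 r [141. 156. 159.] y [-121.  -99.  -99.]
0.58 928 r [143. 154. 159.] y [-124. -116.  -99.]
0.62 1030 r [142. 152. 159.] y [-123. -103.  -99.]
0.66 311 r [147. 154. 158.] y [-107. -102. -101.]
0.7 219 r [146. 152. 155.] y [-106. -103. -102.]
0.74 234 r [146. 152. 155.] y [-105. -102. -102.]
0.78 243 r [146. 152. 154.] y [-105. -102. -101.]
0.82 445 r [146. 154. 158.] y [-106. -103. -101.]
0.86 320 r [147. 152. 155.] y [-106. -102. -102.]
0.9 324 r [146. 152. 155.] y [-105. -102. -101.]
0.94 123 r [146. 149. 154.] y [-103. -102. -101.]
top 387
0.3 6 r [150. 154. 157.] y [-102. -101. -101.]
0.34 3 r [154. 157. 157.] y [-105. -101. -100.]
0.38 14 r [148. 156. 161.] y [-105. -101. -100.]
0.42 7 r [148. 154. 156.] y [-104. -101. -101.]
0.5 18 r [146. 160. 162.] y [-112. -100.  -98.
[... 962 characters left out ...]
[-106. -100.  -96.]
0.54 29 r [143. 156. 161.] y [-119. -100.  -96.]
0.58 34 r [143. 156. 161.] y [-122. -100.  -96.]
0.62 30 r [144. 152. 161.] y [-118. -102.  -97.]
0.66 10 r [147. 153. 159.] y [-107. -102.  -99.]
0.7 11 r [146. 151. 155.] y [-104. -102.  -99.]
0.74 9 r [149. 153. 156.] y [-104. -101. -101.]
0.78 8 r [147. 151. 156.] y [-102. -102.  -99.]
0.82 14 r [147. 153. 157.] y [-106. -101.  -98.]
0.86 12 r [147. 152. 154.] y [-107. -102. -100.]
0.9 12 r [147. 152. 155.] y [-104. -102. -100.]
0.94 9 r [147. 153. 157.] y [-104. -101.  -98.]
0.98 11 r [148. 153. 158.] y [-103. -101.  -98.]
1.02 11 r [148. 152. 155.] y [-104. -102.  -99.]
1.06 10 r [147. 152. 155.] y [-105. -101.  -98.]
```

Run:
```python
from ang import *
c=load('wrist'); P=hf(cloud(c)); r=np.hypot(P[...,0],P[...,2]); a=np.arctan2(P[...,2],-P[...,0])
m=(r>.14)&(r<.161)&(a>.45)&(a<.75)&(P[...,1]>-.1005)&(P[...,1]<-.095)
print(np.percentile(a[m],[0.5,2,50,98,99.5]).round(3),m.sum())
go([.491,-.0835,.132],.054)
```

```text
[0.509 0.514 0.589 0.644 0.648] 878
at [ 0.4911 -0.0817  0.2481] units [0.05 0.33 2.88] j [-0.375  0.199 -0.113  1.312  0.084  2.758]
```

Rider spans 0.51–0.65 rad (about 20 mm, as it should), so the middle is about 0.58 rad. Descending on the knob.

```bash
python3 -m handwheel '{"deltas": [[1,0.02,0.11,0.6,0],[1,0.02,0.11,0.8,0],[1,0.02,0.11,0.8,0],[1,0,0,0.6,0],[1,0,0,0.1,0],[1,0,0,0,0]]}' 40
python3 - <<'E'
from h import *
go([.491,-.0835,.132],.054)
E
```

```text
clock: 15.22
tcp_pos: [0.493, -0.0894, 0.1863]
orientation: [-0.049, 0.999, 0.002, -0.008]
wrist_force: [-0.8, -1.0, -0.8]
finger_gap: 0.0855
grip_force: 0.0
at [ 0.4921 -0.0842  0.1325] units [-0.03 -0.02  0.02] j [-0.378  0.27  -0.316  1.037  0.084  2.756]
```

```bash
python3 -m handwheel '{"deltas": [[-1,0,0,0,0],[-1,0,0,0,0],[-1,0,0,0,0],[-1,0,0,0,0],[-1,0,0,0,0],[-1,0,0,0,0],[-1,0,0,0,0]]}' 40
python3 - <<'E'
from ang import *
M=go([.491,-.0835,.132],.054)
c0=np.array([-.155,.044])
prev=c0
for f in np.linspace(0,.58,9)[1:]:
    p=np.array([-.155*np.cos(f)+.044*np.sin(f),.155*np.sin(f)+.044*np.cos(f)]); d=p-prev; prev=p
    w=np.array([d[0]*np.cos(psi),d[0]*np.sin(psi),d[1]]); print(round(f,3),(M.T@w/.04).round(3))
E
```

```text
clock: 16.1
tcp_pos: [0.493, -0.0881, 0.1867]
orientation: [-0.05, 0.999, 0.002, -0.008]
wrist_force: [0.1, 7.4, 5.5]
finger_gap: 0.019
grip_force: 38.8
at [ 0.4922 -0.0827  0.133 ] units [-0.03  0.02  0.02] j [-0.377  0.269 -0.316  1.038  0.087  2.758]
0.072 [ 0.086 -0.026 -0.278]
0.145 [ 0.106 -0.025 -0.271]
0.217 [ 0.125 -0.023 -0.263]
0.29 [ 0.144 -0.022 -0.253]
0.362 [ 0.162 -0.02  -0.242]
0.435 [ 0.179 -0.019 -0.23 ]
0.507 [ 0.195 -0.017 -0.216]
0.58 [ 0.21  -0.015 -0.202]
```

```bash
python3 -m handwheel '{"deltas": [[-1,0.04,-0.013,-0.14,0],[-1,0.045,-0.013,-0.14,0],[-1,0.05,-0.013,-0.135,0],[-1,0.055,-0.013,-0.135,0],[-1,0.06,-0.012,-0.13,0],[-1,0.065,-0.012,-0.13,0],[-1,0.07,-0.011,-0.13,0],[-1,0.075,-0.011,-0.125,0],[-1,0,0,0,0]]}' 40
python3 - <<'E'
from h import *
go([.491,-.0835,.132],.054)
E
```

```text
clock: 17.23
tcp_pos: [0.5109, -0.0884, 0.2278]
orientation: [-0.05, 0.999, 0.002, -0.01]
wrist_force: [-1.8, 4.7, -4.0]
finger_gap: 0.0189
grip_force: 39.2
at [ 0.5098 -0.0831  0.174 ] units [-0.45  0.11  1.05] j [-0.364  0.272 -0.204  1.15   0.086  2.771]
```

Forces are small and the flap follows. Continuing to just about the full angle.

```bash
python3 -m handwheel '{"deltas": [[-1,0.08,-0.01,-0.12,0],[-1,0.082,-0.01,-0.12,0],[-1,0.088,-0.01,-0.115,0],[-1,0.09,-0.01,-0.115,0],[-1,0.095,-0.008,-0.11,0],[-1,0.1,-0.008,-0.106,0],[-1,0.103,-0.008,-0.102,0],[-1,0.107,-0.008,-0.1,0],[-1,0,0,0,0],[-1,0,0,0,0]]}'
python3 - <<'E'
from ang import *
go([.491,-.0835,.132],.054)
for n in('wrist','top','side'):
    c=grab(n); P=hf(cloud(c)); Y=P[...,1]; X=P[...,0]; Z=P[...,2]
    a=np.arctan2(Z,-X); r=np.hypot(X,Z)
    m=(abs(Y)<.088)&(abs(Y)>.05)&(r>.06)&(r<.19)&(a>.3)&(a<.8)&(X<0)
    q=P[m]; 
    if len(q)>30:
        k=np.polyfit(q[:,0],q[:,2],1); 
        for _ in range(5): e=q[:,2]-np.polyval(k,q[:,0]); g=abs(e)<.004; k=np.polyfit(q[g][:,0],q[g][:,2],1)
        print(n,len(q),g.sum(),'flap angle',-np.arctan(k[0]),'offset',k[1])
c=load('wrist'); f=c['frame']; u,v=proj(c,[.52,-.187,.17]).astype(int); print(u,v)
s=load('side'); us,vs=proj(s,[.52,-.187,.17]).astype(int); us=min(us,600);v=np.clip(v,60,420);u=np.clip(u,50,590)
save('fin',np.hstack([cv2.resize(f[v-60:v+60,u-50:u+50],(400,480),interpolation=cv2.INTER_CUBIC),cv2.resize(s['frame'][vs-48:vs+48,us-40:us+40],(400,480),interpolation=cv2.INTER_CUBIC)]))
print(u-50,v-60,us-40,vs-48)
E
```

```text
clock: 18.48
tcp_pos: [0.5409, -0.089, 0.2634]
orientation: [-0.05, 0.999, 0.002, -0.01]
wrist_force: [-3.2, 5.5, 1.5]
finger_gap: 0.0186
grip_force: 39.3
at [ 0.5398 -0.0837  0.2097] units [-1.18  0.18  1.96] j [-0.346  0.308 -0.065  1.252  0.086  2.79 ]
wrist 40598 40322 flap angle 0.5683383644206796 offset 0.003266401400111433
top 1232 1231 flap angle 0.5650661854477448 offset 0.003247391765592431
side 931 912 flap angle 0.5576696456303484 offset 0.0046201192728241676
577 359
527 299 342 112
```

View pics/fin.png

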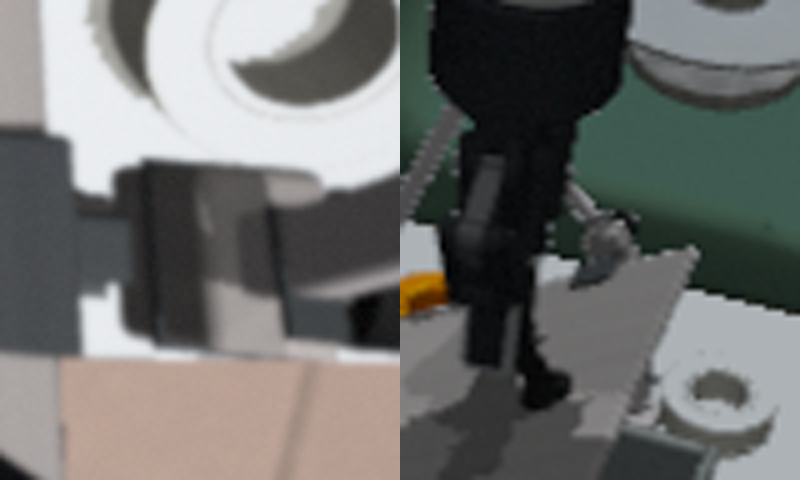

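The pointer stub (left half, crop (105,250)) stands level with the middle of the rider's inner face (y 165–345, mid 255). The measured flap angle is 0.567 rad against 0.58, about 2 mm off. The grip is firm at 39 N, so I hand in.

```bash
python3 -c "
from workcell import hand_in; print(hand_in())"
```

```text
the job is handed in; nothing more can be done
None
```

Job handed in, though no verdict was returned: the roll is in the black crate, and the gripper is holding the flap with its pointer about 2 mm from the rider's middle by my measurement.

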